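# Slide a tile offcut off the cutting stand into the scrap tray

## Task

Clear the cutting stand: swing the yellow stop bar fully open and leave it open, then press lightly on top of the tile offcut with the fingertips and slide it out over the open edge of the bed so that it drops into the black scrap tray below. The tile is brittle, so never press hard on it; leave the tray and the other things on the bench where they are.

Things in the scene. Friction and masses are not known exactly. Their poses are not given: they have to be found in the camera images.
- stand: Fixed cutting stand: green column on a grey foot, carrying an aluminium slide bed. Origin under the column at bench level, z up. In this frame the bed spans x -65 to +65 mm, y -50 to +50 mm, top face at z = 95 mm when level, open edge at -x. A steel back stop (14 mm above the bed) has its face at x = +52 mm.
- bed_edge (a point): Middle of the bed's open edge at top-face height when the bed is level (stand x -65, y 0, z 95 mm). The bed sits on a cross pivot (axis along y at x +15, z 84 mm), clamped out of level, different each time: pitched up to 0.04 rad either way, so its top rises or falls along the slide by up to 4 mm per 100 mm. It is stiff, polished (friction about 0.2).
- channel (a point): Middle of the channel in which the tile slides, on the bed's top face when level (stand x +4, y 0, z 95 mm). It runs along the stand's x between two side rails 8 mm high and 11 mm wide, centred at y = +-36 mm, from x = -48 to +56 mm, and is 61 mm wide.
- tile: Brittle tile offcut, blue glazed top, terracotta body, 70 mm along its x, 56 mm along its y, 8 mm thick, 0.08 to 0.17 kg; origin at the centre of its underside, axes as the stand's. It lies in the channel almost against the back stop, centred at stand x = +15 mm, flush with the rails, so it cannot be gripped or pushed by its edges there.
- tile_top (a point): Centre of the tile's top face. Fingertips hold the glaze much better than the polished bed does: 4 to 12 N pressed on the top drags the tile along. It cracks when the fingers load it with more than 30 N.
- stop_bar (a joint): Angle of the yellow stop bar (88 x 8 x 10 mm, 4 to 14 mm above the bed), rad: 0 = closed across the bed's mouth, along the stand's +y; 1.75 = fully open at its end stop, pointing to the stand's -x and a little -y. Opens counter-clockwise from above, free end first moving to the stand's -x; light friction (under 1.5 N at the peg) holds it where it is left.
- bar_pivot (a point): Pivot of the stop bar at bed-top height, at x = -58 mm, y = -43 mm of the stand.
- bar_peg (a point): Top of the red upright peg on the stop bar's free end, 11 mm thick, 34 mm tall (its foot is 34 mm below this point), 77 mm from the pivot; push or pinch it to swing the bar.
- scrap_tray: Loose black open scrap tray, 128 x 104 x 35 mm outside, walls 4 mm, about 1.2 kg; origin at the centre of its underside. It stands on the bench below the bed's open edge.
- pine_block: Bystander: pine offcut block, 60 x 120 x 38 mm, lying flat.
- screw_jar: Bystander: clear jar with a red lid, 66 mm across, 96 mm high.
- marker: Bystander: black marker pen with a red cap, lying flat, 130 mm long, 16 mm thick.

How it is judged:
By the outcome, as a careful person would: the job done as asked, in the order asked, and still so for the second after the job is handed in, with the robot touching nothing.
It also fails if it takes over 59 s, if anything falls off the work surface, if the arm or the gripper's body presses on something with over 40 N, if the wrist force passes 120 N, or if a joint passes its speed limit or range.

## Robot

A 6-joint arm with a two-finger parallel gripper is mounted at the origin on a cart in front of the work surface, level with it; the furniture and walls round the work are solid. World frame = base frame: x ahead of the robot, y to its left, z up, the work surface at z = 0. Lengths are in mm, angles in rad, forces in N, time in s.
With the tool pointing down it reaches from about 325 to 875 mm from the base axis. Payload 4.4 kg.
Tool frame: the origin (TCP) lies on the centre line of the jaws, within the pads' length; the fingertips stand ahead of it and the grasp point (between the pads) lies 6 mm ahead of it (ctrl.tcp_to_tips is the z of the fingertips in the tool frame, in mm); z points along the fingers, y is the line along which they close (so a half turn about z gives the same grasp; the last joint's range is limited). The gripper opens to 85 mm and grips with 20 to 120 N. Pads are 22 mm wide; open, the fingers measure 114 mm over their backs; the gripper's body (76 mm by 85 mm) begins 54 mm behind the grasp point. The pads swing forward as they close: fully open they stand 13 mm farther back than shut.
Start: joints at [0.964, 0.207, 1.542, -0, 1.393, -0.15], TCP at [253.63, 516.042, 256.282] pointing down, gripper open.
Joint ranges: [-2.73, 2.73], [-0.86, 2.22], [0.23, 2.46], [-1.11, 4.25], [0.08, 2.63], [-2.82, 2.82]. Speed limits (rad/s): [2.79, 2.79, 3.14, 3.14, 3.14, 3.14].

## Interface

Orientations are given as a 3x3 rotation matrix whose columns are the frame's x, y, z axes.
In Python, from plant import ctrl, sensors, optics gives the robot as it stands. Calls block until the motion is done:
- ctrl.move_ptp(position, orientation): joint-space move of the TCP to a pose.
- ctrl.move_l(position, rot=None, vel=150, threshold=None): straight line of the TCP; rot=None keeps the orientation; vel is the mean speed in mm/s. With threshold (N) it stops when the force on the tool has changed by that much, and returns True; else False.
- ctrl.set_joints(angles): joint-space move.
- ctrl.gripper_to(opening, force=None): finger opening in mm; force is the grip in N (None keeps the last); returns when the fingers have stopped.
- ctrl.hold(seconds).
- ctrl.solve_ik(position, orientation): joint angles nearest the present ones, or None.
- sensors.read_state(): the state.
- optics.grab_frame(name): name is "scene" or "side" or "wrist"; returns (picture, depth): 480x640x3 uint8, red, green, blue; 480x640 float32, mm along the optical axis (not along the pixel's ray), 0 where there is no reading.
- optics.camera_params(name): a dict with "mtx" (3x3 intrinsics, pixels), "R" (3x3) and "t" (3): a world point X has camera coordinates R X + t; the wrist camera has in their place "T_tool_cam" (4x4, takes a point from camera to tool coordinates, whose origin is the TCP and whose axes are the flange's). Camera axes: x right, y down, z forward; pixel columns grow to the right and rows downward; lengths in mm; the calibration is good to about 2 mm. A picture is of the moment at which its call begins: read the wrist's pose just before it. camera_params takes no time and is no camera call.
A pose or a line that the arm cannot do raises ctrl.MotionError and nothing moves.
- ctrl.finish_job(): hands the job in; it is judged then, once.
The state is a dict: "t": time; "q": joint angles; "qvel": joint speeds; "tau": joint torques, N m; "eef_pos": TCP position; "eef_rot": TCP orientation; "force": force on the tool from outside, world axes, zero at the start; "wrist_torque": the same for the moment, N m; "grip_width": finger opening in mm; "grasp_force": force on a finger pad.
Only numpy, scipy, OpenCV 4.12 (cv2) and the standard library are available. Lean on these libraries where they do the work, as an engineer would, in place of code of your own. Each camera call takes 0.05 s, during which the arm holds its last target. There are 200 camera calls.

## Working session

There is one attempt and no reset: what is moved stays moved. The work goes in short steps, each a Python script; the robot and the scene stay as the last script left them, time stands still between calls to the robot, and variables do not carry over. Pictures are saved under pics/ and viewed, at most 10 in all, crops included, and the job is handed in when it is done.

```bash
ls; mkdir -p pics
python3 - <<'E'
from plant import ctrl,sensors,optics
import cv2,numpy as np
np.set_printoptions(precision=3,suppress=True)
ims=[]
for n in("scene","side","wrist"):
    p,d=optics.grab_frame(n); np.savez(f"pics/{n}0.npz",p=p,d=d)
    c=optics.camera_params(n); print(n,c)
    cv2.imwrite(f"pics/{n}0.png",p[:,:,::-1])
s=sensors.read_state();print(s["t"],s["eef_rot"],s["force"],ctrl.tcp_to_tips)
E
```

```text
pics
scene {'mtx': array([[538.784,   0.   , 325.526],
       [  0.   , 538.784, 237.223],
       [  0.   ,   0.   ,   1.   ]]), 'R': array([[ 0.709, -0.705, -0.001],
       [-0.421, -0.422, -0.803],
       [ 0.566,  0.57 , -0.596]]), 't': array([-345.681,  323.987,  713.713])}
side {'mtx': array([[616.816,   0.   , 308.331],
       [  0.   , 616.816, 246.574],
       [  0.   ,   0.   ,   1.   ]]), 'R': array([[ 0.963, -0.268,  0.027],
       [-0.078, -0.374, -0.924],
       [ 0.258,  0.888, -0.381]]), 't': array([-513.274,  174.287, 1194.87 ])}
wrist {'mtx': array([[360.316,   0.   , 322.534],
       [  0.   , 360.316, 238.337],
       [  0.   ,   0.   ,   1.   ]]), 'T_tool_cam': array([[  -0.001,   -0.959,   -0.283,   71.368],
       [   1.   ,   -0.   ,   -0.   ,   -0.473],
       [   0.   ,   -0.283,    0.959, -117.816],
       [   0.   ,    0.   ,    0.   ,    1.   ]])}
0.15 [[-0.897  0.441 -0.001]
 [ 0.441  0.897 -0.001]
 [ 0.    -0.002 -1.   ]] [ 0.327  1.033 -0.377] 25.0
```

View pics/scene0.png

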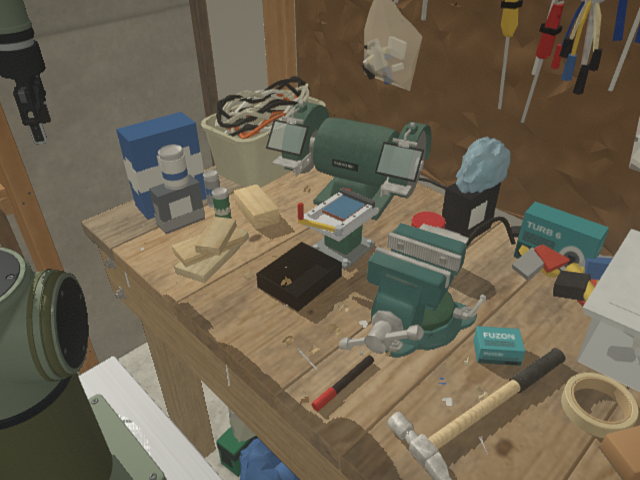

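View pics/side0.png

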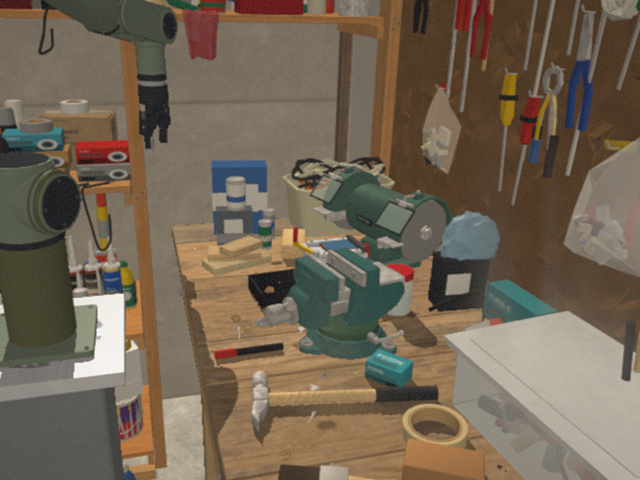

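Scene view: the stand is at (345,225), the blue tile at (347,205), the red peg at (301,212), the yellow bar at (320,225) and the tray at (300,272). The vise is in front and the grinder behind. The side view is mostly blocked by the vise.

```bash
cat > h.py <<'E'
from plant import ctrl,sensors,optics
import cv2,numpy as np
np.set_printoptions(precision=1,suppress=True)
def world(name,d,s=None):
    c=optics.camera_params(name);K=c["mtx"];v,u=np.mgrid[:480,:640]
    X=np.stack([(u-K[0,2])/K[0,0]*d,(v-K[1,2])/K[1,1]*d,d],-1)
    if name=="wrist":
        T=c["T_tool_cam"];X=X@T[:3,:3].T+T[:3,3]
        return X@np.array(s["eef_rot"]).T+s["eef_pos"]
    return (X-c["t"])@c["R"]
def masks(p):
    h=cv2.cvtColor(p,cv2.COLOR_RGB2HSV);H,S,V=[h[...,i].astype(int) for i in range(3)]
    return dict(blue=(H>98)&(H<125)&(S>100)&(V>60),red=((H<6)|(H>174))&(S>150)&(V>80),
      yellow=(H>20)&(H<32)&(S>170)&(V>110),black=(V<50))
def pts(W,m,d,lo,hi):
    ok=m&(d>0)&((W>lo)&(W<hi)).all(-1);return W[ok],np.argwhere(ok)
def Rz(a): # tool down, tool x axis at angle a
    c,s=np.cos(a),np.sin(a);return np.array([[c,s,0],[s,-c,0],[0,0,-1.]])
E
python3 - <<'E'
from h import *
z=np.load("pics/scene0.npz");p,d=z["p"],z["d"];W=world("scene",d);M=masks(p)
win=np.zeros((480,640),bool);win[185:310,250:400]=1
for k,lo,hi in(("blue",85,125),("red",90,160),("yellow",85,125),("black",-5,50)):
    P,ix=pts(W,M[k]&win,d,[200,-300,lo],[1000,600,hi])
    print(k,len(P));
    if len(P):
        print(P.min(0),P.max(0),np.median(P,0));r=cv2.minAreaRect(P[:,:2].astype(np.float32));print(r)
        if k=="red":print(P[P[:,2]>P[:,2].max()-6].mean(0))
cv2.imwrite("pics/crop.png",cv2.resize(p[180:310,240:400,::-1],None,fx=4,fy=4,interpolation=cv2.INTER_CUBIC))
E
```

```text
blue 0
red 78
[523.1 102.8 115.5] [534.1 114.  145.5] [527.6 106.9 132. ]
((529.2525634765625, 108.77645111083984), (11.832563400268555, 9.639837265014648), 74.48951721191406)
[529.2 108.2 143.4]
yellow 4
[531.4  45.5 106.7] [552.2 101.1 113.6] [532.7  92.9 112.1]
((540.8549194335938, 72.95475769042969), (1.9659017324447632, 59.269203186035156), 20.515010833740234)
black 3091
[422.4  15.9  -0.3] [560.2 131.5  38.7] [499.2  78.5  12.2]
((491.0696105957031, 73.73946380615234), (129.46377563476562, 105.55591583251953), 6.082976818084717)
```

View pics/crop.png

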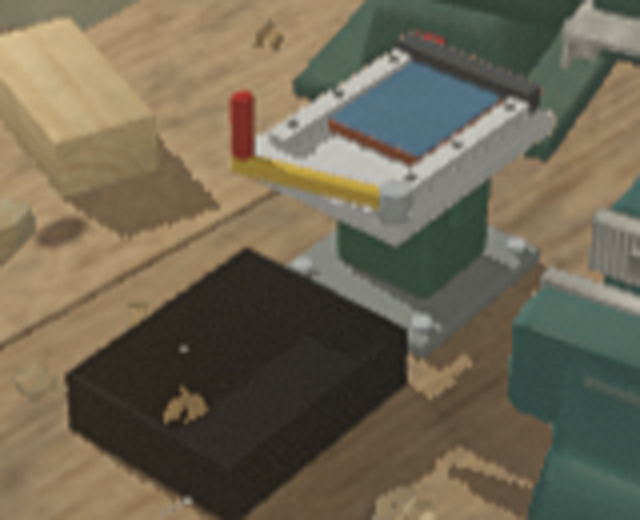

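Crop: peg top at scene (301,203), bar running from (299,221) to (336,229), tile corners at about (323,209), (345,219), (366,204) and (341,195), tray clear below the mouth. My blue and yellow masks are too strict. I'll loosen them, then hover over the stand with the wrist camera.

```bash
sed -i 's/blue=(H>98)&(H<125)&(S>100)&(V>60)/blue=(H>95)\&(H<125)\&(S>60)\&(V>50)/; s/(S>170)&(V>110)/(S>110)\&(V>90)/' h.py
python3 - <<'E'
from h import *
z=np.load("pics/scene0.npz");p,d=z["p"],z["d"];W=world("scene",d);M=masks(p)
win=np.zeros((480,640),bool);win[185:235,295:380]=1
for k,lo,hi in(("blue",90,125),("yellow",85,125)):
    P,ix=pts(W,M[k]&win,d,[400,-100,lo],[800,300,hi]);print(k,len(P))
    if len(P):print(P.mean(0),cv2.minAreaRect(P[:,:2].astype(np.float32)))
z2=np.load("pics/side0.npz");W2=world("side",z2["d"])
A=np.concatenate([W[d>0],W2[z2["d"]>0]])
for x0 in range(300,900,100):
  print(x0,[int(A[(A[:,0]>x0)&(A[:,0]<x0+100)&(A[:,1]>y0)&(A[:,1]<y0+100)&(A[:,2]<600)][:,2].max(initial=0)) for y0 in range(-300,600,100)])
pos=np.array([550,80,330.]);a=np.radians(200)
s=sensors.read_state();q=ctrl.solve_ik(pos,Rz(a));print(q)
up=np.array(s["eef_pos"]);up[2]=400
ctrl.move_l(up,vel=200)
ctrl.move_ptp(pos,Rz(a))
s=sensors.read_state();p,d=optics.grab_frame("wrist")
np.savez("pics/w1.npz",p=p,d=d,eef_pos=s["eef_pos"],eef_rot=s["eef_rot"]);cv2.imwrite("pics/w1.png",p[...,::-1]);print(s["t"],s["eef_pos"],s["force"])
E
```

```text
blue 499
[627.1  89.1 103.2] ((630.26123046875, 90.39061737060547), (72.8333969116211, 56.01120376586914), 6.277373313903809)
yellow 187
[540.9  76.4 108.8] ((541.2686767578125, 78.71255493164062), (11.037248611450195, 73.37001037597656), 23.12215805053711)
300 [29, 63, 18, 5, 21, 60, 101, 588, 583]
400 [173, 173, 169, 38, 37, 61, 181, 198, 576]
500 [173, 174, 174, 116, 145, 42, 86, 197, 196]
600 [53, 173, 133, 110, 110, 222, 220, 198, 195]
700 [51, 35, 120, 229, 192, 223, 227, 195, 189]
800 [113, 181, 217, 227, 210, 326, 186, 196, 195]
[-0.   0.1  1.5 -0.   1.5 -1.9]
2.9417 [549.9  80.7 329.9] [ 0.  -0.   0.5]
```

View pics/w1.png

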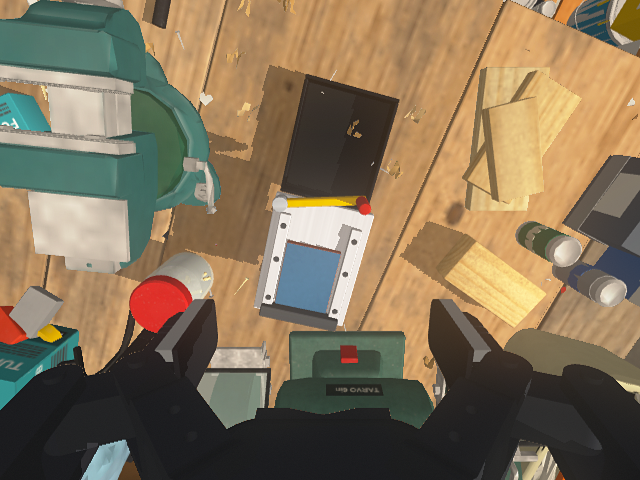

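Wrist view: the tile's corners are near (287,240), (340,250), (330,313) and (274,303), the bar pivot is at (280,203) and the peg top at (365,208). The tray sits above the bed in the picture at (340,135), and the grinder is close behind the back stop.

Run:
```python
from h import *
z=np.load("pics/w1.npz");p,d=z["p"],z["d"];s=dict(eef_pos=z["eef_pos"],eef_rot=z["eef_rot"]);W=world("wrist",d,s);M=masks(p)
def box(u0,v0,u1,v1):
    m=np.zeros((480,640),bool);m[v0:v1,u0:u1]=1;return m
def rect(P): return cv2.minAreaRect(P[:,:2].astype(np.float32))
P,_=pts(W,M["blue"]&box(265,232,350,325),d,[400,-100,90],[800,300,120])
print("tile",len(P),P.mean(0),rect(P)); A=np.c_[P[:,:2]-P[:,:2].mean(0),np.ones(len(P))];c=np.linalg.lstsq(A,P[:,2],rcond=None)[0];print("slopes",c[:2]*1000)
r=rect(P);(cx,cy),(w,h),ang=r
ang=np.radians(ang if w>h else ang-90); ang=(ang+np.pi/2)%np.pi-np.pi/2; x=np.array([np.cos(ang),np.sin(ang)]);y=np.array([-x[1],x[0]])
print("yaw",np.degrees(ang),"slope along x",1000*c[:2]@x,"y",1000*c[:2]@y)
o=np.array([cx,cy])-15*x; print("stand origin",o)
print("pivot",o-58*x-43*y,"edge",o-65*x,"peg closed",o-58*x+34*y)
P,_=pts(W,M["red"]&box(345,190,385,225),d,[400,-100,100],[800,300,170])
T=P[P[:,2]>P[:,2].max()-5];print("peg",len(T),T.mean(0),P[:,2].max(),rect(T)); pg=T.mean(0)[:2]-(o-58*x-43*y);print("peg r",np.hypot(*pg),"angle",np.arctan2(-(pg@x),pg@y))
P,_=pts(W,M["yellow"]&box(270,190,375,215),d,[400,-100,90],[800,300,120]);print("bar",len(P),P.mean(0),rect(P))
P,_=pts(W,M["black"]&box(280,70,405,200),d,[350,-100,-5],[600,300,50]);print("tray",rect(P),P[:,2].max())
tr=np.array(rect(P)[0])-o;print("tray in stand",tr@x,tr@y)
# heights in stand coords near
Q=W[(d>0)];L=np.c_[(Q[:,:2]-o)@x,(Q[:,:2]-o)@y,Q[:,2]]
zz=np.load("pics/scene0.npz");Q=world("scene",zz["d"])[zz["d"]>0];L2=np.c_[(Q[:,:2]-o)@x,(Q[:,:2]-o)@y,Q[:,2]]
L=np.r_[L2,L[L[:,2]<240]]
print("y bins -200..200 step 40")
for x0 in range(-200,240,40):
  print(x0,[int(L[(L[:,0]>x0)&(L[:,0]<x0+40)&(L[:,1]>y0)&(L[:,1]<y0+40)&(L[:,2]<400)][:,2].max(initial=0)) for y0 in range(-200,200,40)])
```

```text
tile 3194 [623.9  89.3 103.5] ((624.9744262695312, 89.72574615478516), (69.37226867675781, 54.433502197265625), 7.4495320320129395)
slopes [-28.3  -3.8]
yaw 7.449532032012946 slope along x -28.525916856251364 y -0.11534346011644493
stand origin [610.1  87.8]
pivot [558.2  37.6] edge [545.6  79.4] peg closed [548.2 114. ]
peg 115 [529.4 110.6 144.3] 146.3046825494791 ((529.65087890625, 110.76131439208984), (9.680794715881348, 9.608985900878906), 22.42693328857422)
peg r 78.43003489529816 angle 0.245955087067208
bar 625 [542.3  75.7 110.7] ((542.3984375, 77.01953125), (8.151716232299805, 68.18006134033203), 22.077939987182617)
tray ((468.91204833984375, 69.88177490234375), (84.03582763671875, 100.09491729736328), 8.981287002563477) 37.08397626218573
tray in stand -142.31795271053025 0.5574541269893982
y bins -200..200 step 40
-200 [172, 17, 16, 37, 38, 37, 37, 17, 61, 61]
-160 [173, 4, 17, 37, 7, 17, 37, 4, 58, 60]
-120 [172, 42, 3, 37, 7, 145, 37, 16, 40, 60]
-80 [174, 46, 4, 116, 115, 146, 105, 3, 3, 39]
-40 [133, 52, 54, 106, 106, 107, 106, 3, 3, 40]
0 [134, 2, 2, 105, 106, 106, 105, 2, 4, 40]
40 [122, 98, 96, 110, 110, 110, 108, 2, 179, 189]
80 [99, 98, 166, 175, 182, 2, 137, 158, 199, 221]
120 [0, 0, 200, 222, 208, 184, 187, 190, 189, 225]
160 [206, 193, 2, 227, 229, 191, 191, 192, 192, 211]
200 [216, 206, 2, 220, 211, 190, 190, 187, 185, 198]
```

Tile 69x54 mm, yaw 7.4°, bed rising 2.9 % toward its mouth. The peg is 78 mm from the pivot, and the bar already stands at 0.25 rad. All of this fits the given sizes. Next I'll push the peg round with closed fingers.

```bash
cat >> h.py <<'E'
YAW=np.radians(7.45);X=np.array([np.cos(YAW),np.sin(YAW)]);Y=np.array([-X[1],X[0]]);O=np.array([610.1,87.8])
R=Rz(YAW+np.pi)
def S(x,y,tipz): # stand xy + fingertip height -> TCP target
    return np.r_[O+x*X+y*Y,tipz+ctrl.tcp_to_tips]
def F():
    f=np.array(sensors.read_state()["force"]);return np.array([f[:2]@X,f[:2]@Y,f[2]])
def snap(n):
    s=sensors.read_state();p,d=optics.grab_frame("wrist");np.savez(f"pics/{n}.npz",p=p,d=d,eef_pos=s["eef_pos"],eef_rot=s["eef_rot"]);cv2.imwrite(f"pics/{n}.png",p[...,::-1])
    return p,d,world("wrist",d,s)
E
python3 - <<'E'
from h import *
ctrl.gripper_to(0,30);print(ctrl.tcp_to_tips,sensors.read_state()["grip_width"])
def at(th,dist): return (-58-77*np.sin(th)+dist*np.cos(th), -43+77*np.cos(th)+dist*np.sin(th))
ctrl.move_ptp(S(*at(.246,27),170),R)
ctrl.move_l(S(*at(.246,27),121),vel=80)
print(F())
hit=False
for th in np.r_[np.arange(.3,1.7,.15)]:
    hit=ctrl.move_l(S(*at(th,19),121),vel=60,threshold=15)
    print(round(th,2),hit,F())
    if hit: break
if not hit:
    for th in np.arange(1.68,1.95,.04):
        hit=ctrl.move_l(S(*at(th,19),121),vel=25,threshold=5);print(round(th,2),hit,F())
        if hit: break
print(sensors.read_state()["t"],sensors.read_state()["eef_pos"])
E
```

```text
25.0 -0.15495142822893937
[ 0.7 -0.3  0.4]
0.3 False [ 0.1 -0.1 -0.4]
0.45 False [-0.4  0.8 -0.3]
0.6 False [-0.1  0.1 -0.2]
0.75 False [ 0.2 -0.   0.2]
0.9 False [-0.2  0.4 -0.4]
1.05 False [ 0.   0.  -0.5]
1.2 False [-0.   1.4 -0.9]
1.35 False [ 0.2 -0.2  0.9]
1.5 False [0.5 0.1 0.8]
1.65 False [-0.5  0.5 -0.1]
1.68 False [-0.1  0.5  0.3]
1.72 True [-0.3  2.3  1. ]
9.1 [478.6  36.3 145.6]
```

Run:
```python
from h import *
s=sensors.read_state();p0=np.array(s["eef_pos"])
for i in range(1,12):
    t=p0.copy();t[:2]-=Y*0.7*i
    h=ctrl.move_l(t,vel=15);ctrl.hold(.1);f=F();print(i,h,f)
    if f[1]>6: break
t[:2]+=Y*12;ctrl.move_l(t,vel=80);t[2]=230;ctrl.move_l(t,vel=150)
ctrl.move_ptp(S(-50,0,300),R)
p,d,W=snap("w2");M=masks(p)
P,_=pts(W,M["red"],d,[420,-20,120],[640,200,160]);print(len(P),P.mean(0),P[:,2].max())
g=P[P[:,2]>138].mean(0)[:2]-(O-58*X-43*Y);print(np.hypot(*g),np.arctan2(-(g@X),g@Y),sensors.read_state()["t"])
```

```text
1 False [0.4 5.3 0.9]
2 False [1.  7.6 1.1]
199 [484.6  18.6 142.5] 147.25067641133322
75.95047275963873 1.7043493829731162 11.4417
```

View pics/w2.png

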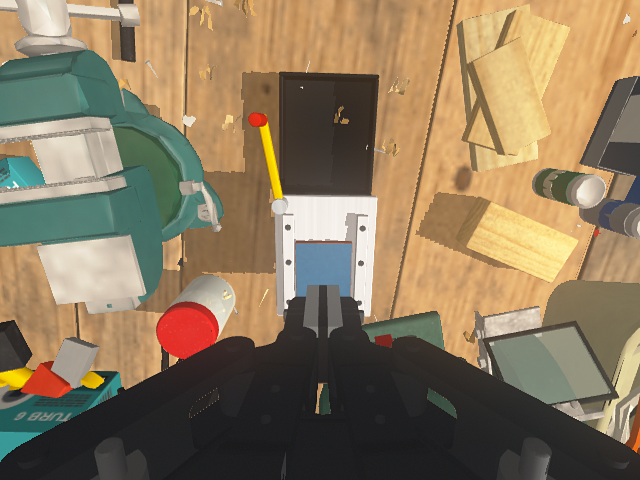

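The bar is at its end stop: about 1.70 rad measured, with 7.6 N of resistance against 1.5 N of friction. In the picture the bar runs from (280,205) to the peg at (258,119), and the mouth is clear. Now a gentle press on the tile.

Run:
```python
from h import *
ctrl.move_ptp(S(26,0,150),R);ctrl.move_l(S(26,0,110),vel=60);ctrl.hold(.2);f0=F();print("f0",f0)
h=ctrl.move_l(S(26,0,98),vel=6,threshold=3);ctrl.hold(.15)
s=sensors.read_state();z=s["eef_pos"][2];print(h,z-ctrl.tcp_to_tips,F()-f0,s["t"])
b=z
for i in range(10):
    if (F()-f0)[2]>5.5 or not h: break
    b-=.2;ctrl.move_l(S(26,0,b-ctrl.tcp_to_tips),vel=5);ctrl.hold(.1);print(b-25,sensors.read_state()["eef_pos"][2]-25,F()-f0)
s=sensors.read_state();print(s["t"]);np.save("press.npy",[b,*f0])
```

```text
f0 [-0.  -0.6 -0.4]
True 102.89668452067082 [0.2 0.5 6.4] 14.5167
14.5167
```

Run:
```python
from h import *
b,*f0=np.load("press.npy");z=b-25;x=26.;last=None
while x>-56:
    x=max(x-5,-57);z+=.0285*5
    ctrl.move_l(S(x,0,z),vel=30);f=F()-f0
    fa=np.mean([(ctrl.hold(.02),F()-f0)[1] for _ in range(3)],0)
    print(round(x),round(z,2),f,fa)
    e=7-fa[2]
    if fa[2]>16: print("high")
    z-=np.clip(.03*e,-.4,.25)
print(sensors.read_state()["t"])
p,d,W=snap("w3");side,_=optics.grab_frame("scene");cv2.imwrite("pics/s3.png",cv2.resize(side[170:310,240:400,::-1],None,fx=4,fy=4))
```

```text
21 103.04 [-0.9  1.   4. ] [-1.7  0.5  5.1]
16 103.12 [0.4 1.  2.8] [0.6 0.4 3.1]
11 103.15 [0.3 0.5 3.4] [0.3 0.4 3.5]
6 103.19 [1.  1.3 5.6] [0.8 0.7 5.6]
1 103.29 [1.3 0.1 5.4] [1.3 0.6 5.7]
-4 103.39 [2.1 0.4 6.2] [1.3 0.4 5.9]
-9 103.5 [1.6 0.3 6.5] [1.3 0.6 6.1]
-14 103.62 [1.3 0.5 6.2] [1.8 0.7 6.6]
-19 103.75 [1.4 0.9 6.4] [1.5 0.9 6.8]
-24 103.88 [1.5 0.2 6.3] [1.8 0.8 6.8]
-29 104.02 [0.8 0.3 7.1] [1.7 0.5 6.9]
-34 104.16 [1.  1.9 6.1] [1.8 0.4 7.2]
-39 104.31 [0.6 0.4 7.5] [2.1 0.8 6.7]
-44 104.44 [ 2.  -0.5  7.5] [1.5 0.4 7.1]
-49 104.59 [1.5 1.  7.4] [1.6 0.5 7. ]
-54 104.73 [1.8 1.1 6.6] [0.9 0.6 7.2]
-57 104.88 [1.3 0.5 6.9] [1.4 0.9 6.6]
20.6583
```

View pics/s3.png

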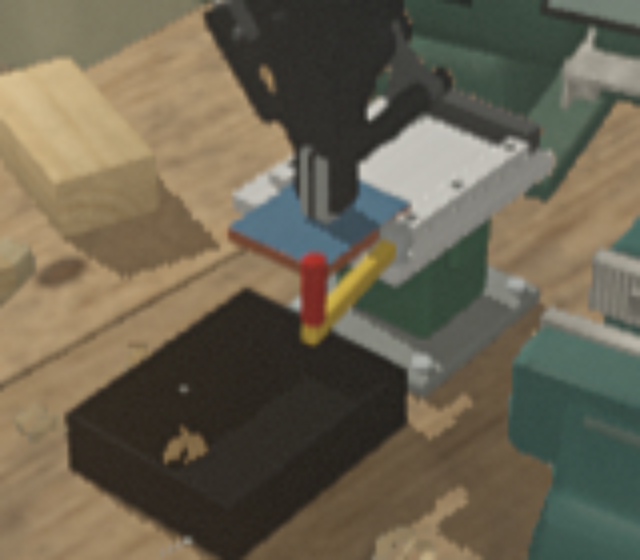

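The tile overhangs the mouth, with the fingers a little behind its centre (crop (325,205)), and the bar is still open. I'll measure its front edge in the wrist view.

Run:
```python
from h import *
z=np.load("pics/w3.npz");d=z["d"];W=world("wrist",d,dict(eef_pos=z["eef_pos"],eef_rot=z["eef_rot"]))
P,_=pts(W,masks(z["p"])["blue"],d,[400,0,85],[660,200,125]);L=np.c_[(P[:,:2]-O)@X,(P[:,:2]-O)@Y,P[:,2]]
print(len(P),np.percentile(L,[1,99],axis=0))
```

```text
11758 [[-95.1 -26.9 104.2]
 [-40.3  26.9 107.1]]
```

It slipped about 7 mm in the early light-pressure part: the centre is at x ≈ -60.5, just inside the edge at -65. I'll re-press nearer the rear and drag again.

Run:
```python
from h import *
ctrl.move_l(S(-57,0,110),vel=30);ctrl.move_l(S(-38,0,110),vel=60);ctrl.hold(.2);f0=F()
h=ctrl.move_l(S(-38,0,100),vel=6,threshold=4);ctrl.hold(.15)
z=sensors.read_state()["eef_pos"][2]-25;print(h,z,F()-f0)
assert h and z>102
x=-38.;lift=False
for _ in range(4):
    z-=np.clip(.03*(7-(F()-f0)[2]),-.3,.15);ctrl.move_l(S(x,0,z),vel=5);ctrl.hold(.06)
print(z,F()-f0)
while x>-61.5:
    x-=4;z+=.0285*4;ctrl.move_l(S(x,0,z),vel=30)
    fa=np.mean([(ctrl.hold(.02),F()-f0)[1] for _ in range(3)],0);print(x,round(z,2),fa)
    if fa[2]<1.5: print("lost");break
    z-=np.clip(.03*(7-fa[2]),-.3,.2)
ctrl.move_l(S(x,0,z+40),vel=100);ctrl.hold(.4)
print(sensors.read_state()["t"])
ctrl.move_l(S(-30,0,230),vel=200)
p,d,W=snap("w4");side,_=optics.grab_frame("scene");cv2.imwrite("pics/s4.png",cv2.resize(side[170:310,240:400,::-1],None,fx=4,fy=4))
```

```text
True 104.59595136556368 [-0.1 -1.1  5.7]
104.38229164531951 [-0.6 -0.5  5.6]
-42.0 104.5 [ 1.2 -0.2  4.1]
-46.0 104.52 [ 1.4 -0.6  4.9]
-50.0 104.57 [ 1.4 -0.4  5.9]
-54.0 104.65 [ 1.7 -0.4  6. ]
-58.0 104.74 [ 1.9 -0.1  6.3]
-62.0 104.83 [ 1.7 -0.5  6.9]
27.2083
```

View pics/s4.png

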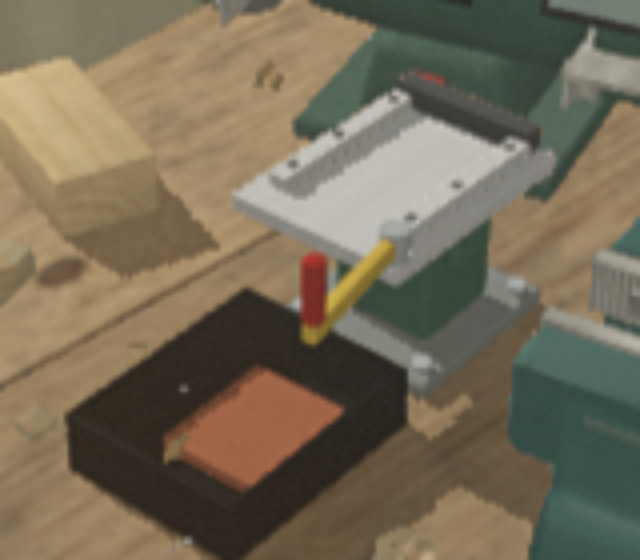

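The tile lies whole and upside down in the tray (crop (255,425)). The bar is still open, the tray has not moved and the arm is clear. Handing in.

Run:
```python
from h import *
print(ctrl.finish_job())
```

```text
the job is handed in; nothing more can be done
None
```

Job handed in at about 28 s of the 59 s limit: the stop bar is open at its end stop, and the tile is whole in the scrap tray after pressing forces that read about 7.5 N at most; the tray did not move, and I touched nothing else on the bench.

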